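# Put the sample jars back in their trays

### The job

Four white lidded sample jars of different sizes have been left about the bench: put each one back, standing upright, in the round grey tray made for it, the largest jar in the largest tray and so on down to the smallest jar in the smallest tray. Each jar must stand flat on the floor of its recess, inside the rim. Do not tip the jars over, leave the tape roll and the timer that stand among them where they are, and let go of everything at the end.

Things in the scene. Friction and masses are not known exactly. Their poses are not given: they have to be found in the camera images.
- jar_largest: the largest of the four white plastic sample jars: an upright cylinder 58 mm in diameter (lid and body alike) and 85 mm tall with a ribbed white screw lid (the lid is fixed on); loose, standing on the worktop. Origin at the centre of its underside, z axis up along the jar.
- tray_largest: the largest of the four round grey plastic trays, home of the largest jar: 84 mm outside diameter, 8 mm high, with a flat-floored round recess 76 mm wide whose floor lies 3 mm above the worktop, inside a 4 mm wide rim 5 mm above that floor; fixed to the worktop. Origin at the centre of its underside, z axis up.
- jar_second: the second largest of the four white plastic sample jars: an upright cylinder 46 mm in diameter (lid and body alike) and 70 mm tall with a ribbed white screw lid (the lid is fixed on); loose, standing on the worktop. Origin at the centre of its underside, z axis up along the jar.
- tray_second: the second largest of the four round grey plastic trays, home of the second largest jar: 72 mm outside diameter, 8 mm high, with a flat-floored round recess 64 mm wide whose floor lies 3 mm above the worktop, inside a 4 mm wide rim 5 mm above that floor; fixed to the worktop. Origin at the centre of its underside, z axis up.
- jar_third: the third largest (second smallest) of the four white plastic sample jars: an upright cylinder 35 mm in diameter (lid and body alike) and 57 mm tall with a ribbed white screw lid (the lid is fixed on); loose, standing on the worktop. Origin at the centre of its underside, z axis up along the jar.
- tray_third: the third largest (second smallest) of the four round grey plastic trays, home of the third largest (second smallest) jar: 61 mm outside diameter, 8 mm high, with a flat-floored round recess 53 mm wide whose floor lies 3 mm above the worktop, inside a 4 mm wide rim 5 mm above that floor; fixed to the worktop. Origin at the centre of its underside, z axis up.
- jar_smallest: the smallest of the four white plastic sample jars: an upright cylinder 25 mm in diameter (lid and body alike) and 46 mm tall with a ribbed white screw lid (the lid is fixed on); loose, standing on the worktop. Origin at the centre of its underside, z axis up along the jar.
- tray_smallest: the smallest of the four round grey plastic trays, home of the smallest jar: 51 mm outside diameter, 8 mm high, with a flat-floored round recess 43 mm wide whose floor lies 3 mm above the worktop, inside a 4 mm wide rim 5 mm above that floor; fixed to the worktop. Origin at the centre of its underside, z axis up.
- tape_roll: a roll of tan masking tape lying flat on the worktop, 96 mm outside diameter, 25 mm high; a bystander among the jars and trays, loose. Origin at the centre of its underside.
- timer: a white countdown timer with a display, 46 x 64 mm on the worktop and 59 mm high; a bystander among the jars and trays, loose. Origin at the centre of its underside.
Things that resemble listed ones, but are neither listed nor needed, are in the scene too. Leave any green or turquoise look-alike of the jar_second alone.

How it is judged:
By the outcome, as a careful person would: the job done as asked, in the order asked, and still so for the second after the job is handed in, with the robot touching nothing.
It also fails if it takes over 96 s, if anything falls off the work surface, if the arm or the gripper's body presses on something with over 40 N, if the wrist force passes 120 N, or if a joint passes its speed limit or range.

### The arm

A 6-joint arm with a two-finger parallel gripper is mounted at the origin on a cart in front of the work surface, level with it; the furniture and walls round the work are solid. World frame = base frame: x ahead of the robot, y to its left, z up, the work surface at z = 0. Lengths are in m, angles in rad, forces in N, time in s.
With the tool pointing down it reaches from about 0.375 to 0.9 m from the base axis. Payload 3.1 kg.
Tool frame: the origin (TCP) lies at the very end of the fingers, on their centre line; the grasp point (between the pads) lies 19 mm behind it; z points along the fingers, y is the line along which they close (so a half turn about z gives the same grasp; the last joint's range is limited). The gripper opens to 87 mm and grips with 3 to 60 N. Pads are 19 mm wide; open, the fingers measure 117 mm over their backs; the gripper's body (75 mm by 190 mm) begins 51 mm behind the grasp point.
Start: joints at [-1.411, 0.527, 1.433, -0, 1.181, -0.178], TCP at [0.207, -0.59, 0.223] pointing down, gripper open.
Joint ranges: [-3.08, 3.08], [-0.75, 2.2], [0.22, 2.44], [-1.43, 4.57], [0, 2.65], [-2.85, 2.85]. Speed limits (rad/s): [2.79, 2.79, 3.14, 3.14, 3.14, 3.14].

### API

Orientations are given as a 3x3 rotation matrix whose columns are the frame's x, y, z axes.
In Python, from rig import * gives the robot as it stands.
- The arm moves only by the tool play_rows, never from a script. Its argument "series" is a list of rows, each a list of 2 entries, a list of its own where there are three numbers: the shift along the tool's x, y, z in cm, then the turn about the tool's z in degrees. A call has 1 to 12 rows; each row is the pose to reach, as a shift and turn from the pose commanded when the call began, along the tool's axes at that moment; what a row does not reach only later rows make up. A row lasts 1/8 s, in which the tool goes at most 62.5 mm and 10.7 degrees, less where a joint would pass 70% of its speed; a pose out of reach is approached as far as the arm can. A call with a gripper value outside its range is refused whole. "hand" is the closure, from -1 (fully open) to 1 (shut), set as the call begins (left out, the last holds). The fingers move at their own pace and stop on an object; the grip force is fixed at half the most. Time passes only in rows, so rows that repeat a pose let the fingers close. It gives the time, the measured TCP pose, the force, the opening and the grip force at its end, in the units of the state.
- state(): the state, without advancing time (a new reading comes with each control period).
- grab_frame(name): name is "side" or "top"; returns the picture (384x512x3 uint8, red, green, blue); there is no depth.
- calibration(name): a dict with "intrinsics" (3x3 intrinsics, pixels), "extrinsics" (4x4, takes a point from camera to world coordinates). Camera axes: x right, y down, z forward; pixel columns grow to the right and rows downward; lengths in m; the calibration is good to about 2 mm. A picture is of the moment at which its call begins. calibration takes no time and is no camera call.
- finish_job(): hands the job in; it is judged then, once.
Trained networks look in the newest picture that a camera, given by its name, has taken for a name from the list of things; names that differ only in an ending like _2 or _b are one class to them, and where a whole thing is asked for, a point or a joint stands for the part that bears it (a point fixed in the world has none). Each returns a list of dicts, best first, with "score" (0 to 1); they miss things now and then, are a little off and sometimes report something else, mostly with a low value. They report only what shows in the picture. A call takes as long as a camera call. They do not tell look-alikes from the thing itself.
- find_in(camera, query): "point" ([column, row] in pixels, amid what is visible of it).
The state is a dict: "time": time; "joint_pos": joint angles; "qvel": joint speeds; "joint_efforts": joint torques, N m; "eef_pos": TCP position; "ee_rot": TCP orientation; "ft_force": force on the tool from outside, world axes, zero at the start; "torque": the same for the moment, N m; "grip_width": finger opening in m; "grasp_force": force on a finger pad.
Only numpy, scipy, OpenCV 4.12 (cv2) and the standard library are available. Lean on these libraries where they do the work, as an engineer would, in place of code of your own. Each camera call takes 0.05 s, during which the arm holds its last target. There are 200 camera calls.

## Working session

There is one attempt and no reset: what is moved stays moved. The work goes in short steps, Python scripts to look and compute and a tool call to move; the robot and the scene stay as the last step left them, time stands still between calls to the robot, and variables do not carry over. Pictures are saved under pics/ and viewed, at most 14 in all, crops included, and the job is handed in when it is done.

Besides the shell and the picture viewer there is one more tool, called after "Emit:" as a command line: name --argument value ..., lists and objects as JSON in quotes. play_rows: Moves the arm, as the interface text tells. Its arguments: {"type":"object","properties":{"series":{"type":"array","items":{"type":"array"}},"hand":{"type":"number"}},"required":["series"]}

```bash
mkdir -p pics
python3 - <<'E'
from rig import *
import cv2
for n in("top","side"):
    cv2.imwrite(f"pics/{n}0.png",cv2.resize(grab_frame(n)[:,:,::-1],(768,576)))
    c=calibration(n);print(n,c["intrinsics"],c["extrinsics"])
    for q in["jar_largest","jar_second","jar_third","jar_smallest","tray_largest","tray_second","tray_third","tray_smallest","tape_roll","timer"]:
        print(q,[(d["point"],round(d["score"],2)) for d in find_in(n,q)])
s=state();print(s["time"],s["eef_pos"],s["ee_rot"],s["grip_width"])
E
```

```text
top [[348.52920639   0.         255.04522791]
 [  0.         348.52920639 194.488167  ]
 [  0.           0.           1.        ]] [[ 0.00509755 -0.99750697  0.07038363  0.40888477]
 [-0.99945739 -0.00737266 -0.03210258 -0.035468  ]
 [ 0.03254146 -0.07018179 -0.99700329  0.9324931 ]
 [ 0.          0.          0.          1.        ]]
jar_largest [([104.1, 204.1], 0.89)]
jar_second [([385.3, 182.9], 0.86), ([334.0, 145.5], 0.77), ([267.3, 241.1], 0.53)]
jar_third [([272.1, 144.9], 0.7)]
jar_smallest []
tray_largest [([225.8, 142.7], 0.83)]
tray_second [([334.8, 206.3], 0.92)]
tray_third [([175.7, 211.7], 0.93)]
tray_smallest [([224.5, 212.7], 0.76)]
tape_roll [([112.8, 140.2], 0.74)]
timer [([276.6, 202.7], 0.75)]
side [[410.95839198   0.         248.71774889]
 [  0.         410.95839198 195.12377512]
 [  0.           0.           1.        ]] [[-0.99943333  0.01736111 -0.02883773  0.53562632]
 [ 0.03318709  0.65139699 -0.75801093  0.82686913]
 [ 0.0056249  -0.75853843 -0.65160403  0.79923275]
 [ 0.          0.          0.          1.        ]]
jar_largest [([282.1, 302.2], 0.64)]
jar_second [([297.4, 190.4], 0.88), ([220.6, 157.2], 0.53), ([244.3, 130.6], 0.5)]
jar_third [([214.7, 186.0], 0.53)]
jar_smallest [([203.0, 255.9], 0.45)]
tray_largest [([210.5, 221.3], 0.81)]
tray_second [([262.4, 160.8], 0.49)]
tray_third [([281.9, 255.5], 0.63)]
tray_smallest [([275.0, 222.3], 0.53)]
tape_roll [([213.4, 297.6], 0.72)]
timer []
1.1 [ 0.20717915 -0.5896431   0.22255636] [[ 9.43484845e-01  3.31415670e-01  4.15390832e-06]
 [ 3.31415670e-01 -9.43484845e-01 -1.93954489e-07]
 [ 3.85486999e-06  1.55966343e-06 -1.00000000e+00]] 0.08680675643229815
```

View pics/top0.png

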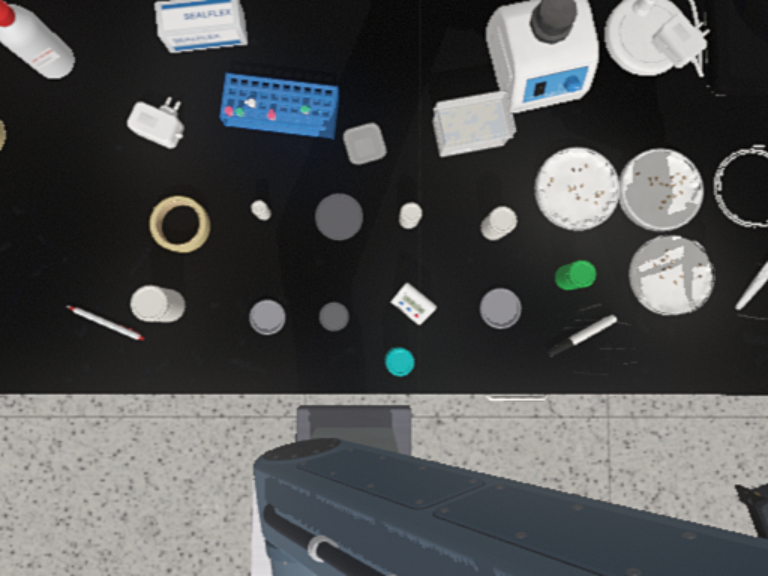

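View pics/side0.png

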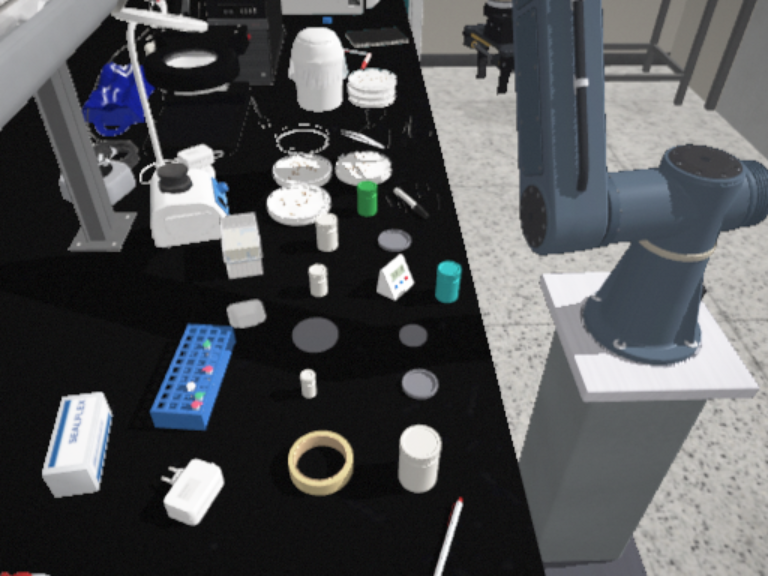

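Candidates (768-px top picture):
- **White jars:** largest (157,303), second (498,222), third (410,215) and smallest (261,210).
- **Look-alikes:** green (576,275) and turquoise (400,362). The timer (413,303) is also white.
- **Trays:** largest (339,217), second (500,308), third (267,317) and smallest (334,317).

Next I'll fit silhouettes in both views.

```bash
cat > h.py <<'E'
from rig import *
import cv2, numpy as np
from scipy.optimize import minimize
C={n:calibration(n) for n in("top","side")}
def proj(n,P):
    T=np.linalg.inv(C[n]["extrinsics"]);p=(T[:3,:3]@np.atleast_2d(P).T+T[:3,3:]).T@C[n]["intrinsics"].T
    return p[:,:2]/p[:,2:]
def ray(n,px,z):
    E=C[n]["extrinsics"];d=E[:3,:3]@np.linalg.inv(C[n]["intrinsics"])@[*px,1];return E[:3,3]+d*(z-E[2,3])/d[2]
a=np.linspace(0,2*np.pi,40)
def sil(n,xy,r,z0,z1,S=4):
    P=np.array([[xy[0]+r*np.cos(t),xy[1]+r*np.sin(t),z] for z in(z0,z1) for t in a])
    m=np.zeros((384*S,512*S),np.uint8);cv2.fillConvexPoly(m,cv2.convexHull((proj(n,P)*S).astype(np.int32)),1);return cv2.resize(m.astype(np.float32),(512,384),interpolation=cv2.INTER_AREA)
def fit(n,img,xy,r,z0,z1,f):
    m=f(img.astype(float)).astype(np.float32)
    keep=cv2.dilate(sil(n,xy,r+.014,z0,z1+.01),np.ones((3,3)))>0; m=m*keep
    g=lambda p:1-np.minimum(m,s:=sil(n,p,r,z0,z1)).sum()/np.maximum(m,s).sum()
    o=minimize(g,xy,method="Nelder-Mead",options=dict(initial_simplex=[xy,[xy[0]+.01,xy[1]],[xy[0],xy[1]+.01]],xatol=2e-4));return o.x,1-o.fun
white=lambda i:np.clip((i.min(2)-60)/70,0,1)
grey=lambda i:np.clip((i.mean(2)-35)/50,0,1)
J={"largest":(.029,.085,(104,203)),"second":(.023,.07,(332,148)),"third":(.0175,.057,(273,143.5)),"smallest":(.0125,.046,(174,140))}
T={"largest":(.042,(226,144)),"second":(.036,(333,205)),"third":(.0305,(178,211)),"smallest":(.0255,(223,211))}
E
python3 - <<'E'
from h import *
I={n:grab_frame(n) for n in C}
big={n:cv2.resize(I[n][:,:,::-1],None,fx=3,fy=3) for n in I}
def draw(n,xy,r,zs,c):
    for z in zs: cv2.polylines(big[n],[(proj(n,[[xy[0]+r*np.cos(t),xy[1]+r*np.sin(t),z] for t in a])*3+1).astype(np.int32)],1,c,1)
for k,(r,h,px) in J.items():
    x0=ray("top",px,h/2)[:2]
    for n in I:
        p,q=fit(n,I[n],x0,r,0,h,white);print("jar",k,n,p.round(4),round(q,2));draw(n,p,r,(0,h),(0,0,255))
for k,(r,px) in T.items():
    x0=ray("top",px,.008)[:2]
    for n in I:
        p,q=fit(n,I[n],x0,r,0,.008,grey);print("tray",k,n,p.round(4),round(q,2));draw(n,p,r,(.008,),(0,255,0))
for k,q in(("tape",(120,149)),("timer",(276,202))):print(k,ray("top",q,.02).round(3))
cv2.imwrite("pics/fit_top.png",big["top"][330:760,200:1000]);cv2.imwrite("pics/fit_side.png",big["side"][400:1000,450:1000])
print(state()["joint_pos"])
E
```

```text
jar largest top [0.447  0.3116] 0.96
jar largest side [0.4482 0.3138] 0.97
jar second top [ 0.5922 -0.2666] 0.96
jar second side [ 0.5936 -0.2647] 0.68
jar third top [ 0.606  -0.1124] 0.96
jar third side [ 0.607  -0.1098] 0.96
jar smallest top [0.6138 0.1487] 0.94
jar smallest side [0.6149 0.1508] 0.93
tray largest top [0.6082 0.0131] 0.98
tray largest side [0.6098 0.0163] 0.95
tray second top [ 0.4457 -0.2767] 0.97
tray second side [ 0.4474 -0.2738] 0.93
tray third top [0.4277 0.1375] 0.97
tray third side [0.4288 0.1398] 0.98
tray smallest top [0.429  0.0201] 0.98
tray smallest side [0.4308 0.0236] 0.93
tape [0.59  0.289 0.02 ]
timer [ 0.454 -0.12   0.02 ]
[-1.41148536e+00  5.27492589e-01  1.43269415e+00 -2.05254785e-05
  1.18139616e+00 -1.78493314e-01]
```

View pics/fit_top.png

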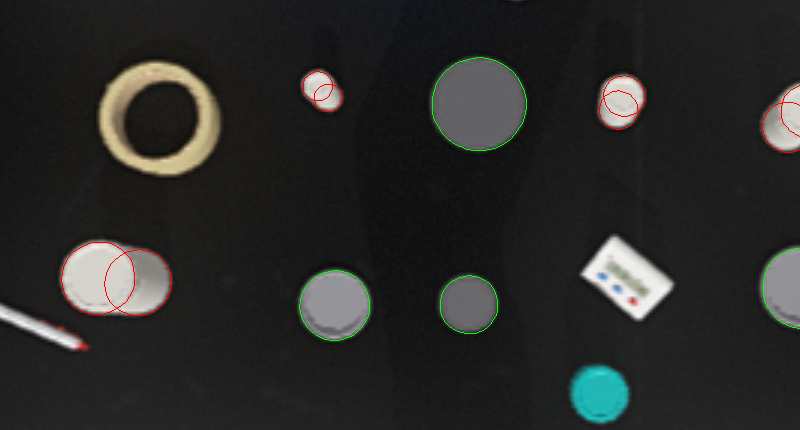

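View pics/fit_side.png

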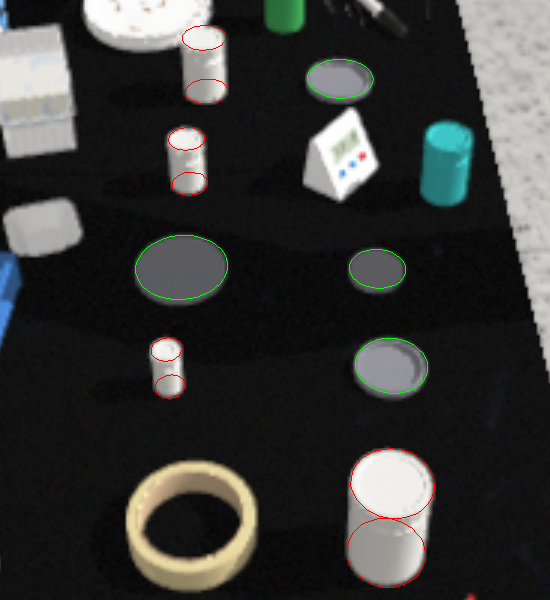

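The fits agree to within 2–3 mm: views show white jars at the chosen pixels, and all four tray outlines match their stated diameters. First I'll go to a waypoint and square the tool.

Emit:
play_rows --series '[[[5.4,-3.2,0],5],[[10.8,-6.4,0],10],[[16.2,-9.6,0],15],[[21.6,-12.9,0],19.4],[[27,-16.1,0],19.4],[[32.5,-19.3,0],19.4],[[32.5,-19.3,0],19.4],[[32.5,-19.3,0],19.4],[[32.5,-19.3,0],19.4]]' --hand -1

```text
time: 2.33
eef_pos: [0.4491, -0.3012, 0.2226]
ee_rot: [[1.0, -0.003, -0.0], [-0.003, -1.0, -0.0], [-0.0, 0.0, -1.0]]
ft_force: [-0.6, -0.5, -0.3]
grip_width: 0.0865
grasp_force: 0.0
```

Emit:
play_rows --series '[[[0,-5.6,0],0],[[0,-11.2,0],0],[[0,-16.8,0],0],[[0,-22.4,0],0],[[0,-28,0],0],[[0,-33.6,0],0],[[0,-39.2,0],0],[[0,-44.8,0],0],[[0,-50.4,0],0],[[0,-56,0],0],[[-0.15,-61.4,0],0],[[-0.15,-61.4,0],0]]'

```text
time: 3.82
eef_pos: [0.4497, 0.316, 0.2225]
ee_rot: [[1.0, 0.002, 0.001], [0.002, -1.0, 0.001], [0.001, -0.001, -1.0]]
ft_force: [0.7, -0.0, 0.1]
grip_width: 0.0867
grasp_force: 0.0
```

Emit:
play_rows --series '[[[0,0,0],0],[[0,0,0],0]]'

```text
time: 4.08
eef_pos: [0.4492, 0.3122, 0.2224]
ee_rot: [[1.0, -0.004, -0.001], [-0.004, -1.0, -0.001], [-0.001, 0.001, -1.0]]
ft_force: [-0.1, 0.4, -0.5]
grip_width: 0.0875
grasp_force: 0.0
```

Emit:
play_rows --series '[[[-0.1,0,5],0],[[-0.1,0,10],0],[[-0.1,0,14],0],[[-0.1,0,17],0],[[-0.1,0,18.2],0],[[-0.1,0,18.2],0],[[-0.1,0,18.2],0]]'

```text
time: 4.95
eef_pos: [0.4489, 0.3143, 0.0418]
ee_rot: [[1.0, -0.001, 0.002], [-0.001, -1.0, 0.001], [0.002, -0.001, -1.0]]
ft_force: [-0.0, -0.1, -0.1]
grip_width: 0.087
grasp_force: 0.0
```

Emit:
play_rows --series '[[[0,0,0],0],[[0,0,0],0],[[0,0,0],0],[[0,0,0],0],[[0,0,0],0],[[0,0,0],0],[[0,0,0],0],[[0,0,0],0]]' --hand 1

```text
time: 5.95
eef_pos: [0.4478, 0.3141, 0.0408]
ee_rot: [[1.0, -0.001, -0.0], [-0.001, -1.0, -0.0], [-0.0, 0.0, -1.0]]
ft_force: [-0.4, -1.4, 5.7]
grip_width: 0.0576
grasp_force: 30.0
```

Emit:
play_rows --series '[[[0,0,-2],0],[[0,0,-5],0],[[0,0,-8],0],[[2,4,-10],0],[[4.5,8.5,-10],0],[[7,13,-10],0],[[9.5,17.5,-10],0],[[12,22,-10],0],[[14,26,-10],0],[[15.5,29,-10],0],[[16.1,30,-10],0],[[16.1,30,-10],0]]'

```text
time: 7.45
eef_pos: [0.6082, 0.0141, 0.1398]
ee_rot: [[1.0, -0.002, -0.001], [-0.002, -1.0, 0.001], [-0.001, -0.001, -1.0]]
ft_force: [-0.5, 0.3, -1.2]
grip_width: 0.0573
grasp_force: 30.0
```

Emit:
play_rows --series '[[[0,0,0],0],[[0,0,0],0]]'

```text
time: 7.7
eef_pos: [0.6078, 0.0155, 0.1405]
ee_rot: [[1.0, 0.001, -0.001], [0.001, -1.0, 0.0], [-0.001, -0.0, -1.0]]
ft_force: [0.5, -0.3, -2.1]
grip_width: 0.0573
grasp_force: 30.0
```

Run:
```python
from h import *
s=state();print(s["eef_pos"],s["grip_width"],s["grasp_force"])
I={n:grab_frame(n) for n in C}
b=cv2.resize(I["side"][:,:,::-1][100:300,150:350],(600,600));t=cv2.resize(I["top"][:,:,::-1][70:270,180:280],(200,400))
b[:400,400:]=t;cv2.imwrite("pics/p1.png",b)
```

```text
[0.60780723 0.01547724 0.14049704] 0.05732519451258322 29.99991583172232
```

View pics/p1.png

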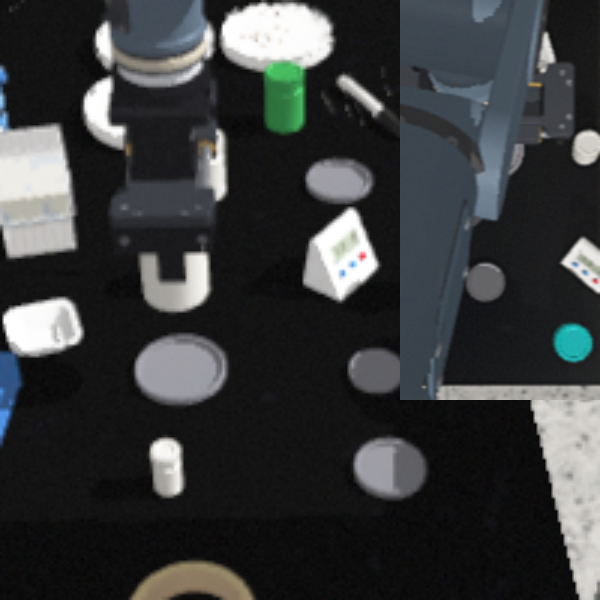

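The jar hangs upright over the largest tray (side crop 180,370), whose recess now shows; the darker tone earlier was shadow.

Emit:
play_rows --series '[[[0.1,0,4],0],[[0.1,0,7],0],[[0.1,0,8.6],0],[[0.1,0,9.3],0],[[0.1,0,9.7],0],[[0.1,0,9.7],0],[[0.1,0,9.7],0]]'

```text
time: 8.68
eef_pos: [0.6101, 0.0139, 0.0444]
ee_rot: [[1.0, -0.001, 0.001], [-0.001, -1.0, -0.0], [0.001, 0.0, -1.0]]
ft_force: [0.1, 0.2, -2.3]
grip_width: 0.0578
grasp_force: 30.0
```

Emit:
play_rows --series '[[[0,0,0],0],[[0,0,0],0],[[0,0,0],0],[[0,0,0],0],[[0,0,0],0],[[0,0,-3],0],[[0,0,-7],0],[[0,0,-11],0],[[0,0,-11],0],[[0,0,-11],0]]' --hand -1

```text
time: 9.93
eef_pos: [0.6089, 0.0141, 0.1531]
ee_rot: [[1.0, -0.001, -0.001], [-0.001, -1.0, 0.0], [-0.001, -0.0, -1.0]]
ft_force: [-0.2, -0.7, -0.1]
grip_width: 0.0868
grasp_force: 0.0
```

Emit:
play_rows --series '[[[0,5,0],0],[[0,10.5,0],0],[[-0.5,16,0],0],[[-1,21.5,0],0],[[-1.5,26,0],0],[[-1.6,28,0],0],[[-1.6,28,0],0],[[-1.6,28,4],0],[[-1.6,28,8],0],[[-1.6,28,11],0],[[-1.6,28,12.3],0],[[-1.6,28,12.3],0]]'

```text
time: 11.42
eef_pos: [0.5931, -0.2641, 0.0298]
ee_rot: [[1.0, 0.001, -0.002], [0.001, -1.0, 0.002], [-0.002, -0.002, -1.0]]
ft_force: [0.3, -0.0, 0.1]
grip_width: 0.0869
grasp_force: 0.0
```

Emit:
play_rows --series '[[[0,0,0],0],[[0,0,0],0],[[0,0,0],0],[[0,0,0],0],[[0,0,0],0],[[0,0,0],0],[[0,0,0],0],[[0,0,0],0]]' --hand 1

```text
time: 12.42
eef_pos: [0.5933, -0.2659, 0.0307]
ee_rot: [[1.0, -0.001, -0.0], [-0.001, -1.0, 0.0], [-0.0, -0.0, -1.0]]
ft_force: [-0.4, 1.9, 3.9]
grip_width: 0.0457
grasp_force: 30.0
```

Emit:
play_rows --series '[[[0,0,-3],0],[[0,0,-6],0],[[-3,0.3,-8],0],[[-7,0.6,-8],0],[[-11,0.9,-8],0],[[-14,0.9,-8],0],[[-14.7,0.9,-8],0],[[-14.7,0.9,-8],0],[[-14.7,0.9,-5],0],[[-14.7,0.9,-2],0],[[-14.7,0.9,-0.8],0],[[-14.7,0.9,-0.4],0]]'

```text
time: 13.92
eef_pos: [0.4471, -0.2749, 0.0339]
ee_rot: [[1.0, -0.0, 0.0], [-0.0, -1.0, 0.0], [0.0, -0.0, -1.0]]
ft_force: [0.2, -0.0, -1.5]
grip_width: 0.0456
grasp_force: 30.0
```

Emit:
play_rows --series '[[[0,0,0.1],0],[[0,0,0.1],0]]'

```text
time: 14.18
eef_pos: [0.447, -0.2753, 0.0343]
ee_rot: [[1.0, -0.001, 0.001], [-0.001, -1.0, -0.001], [0.001, 0.001, -1.0]]
ft_force: [-0.4, 0.2, -1.3]
grip_width: 0.0455
grasp_force: 30.0
```

Emit:
play_rows --series '[[[0,0,0],0],[[0,0,0],0],[[0,0,0],0],[[0,0,0],0],[[0,0,0],0],[[0,0,-3],0],[[0,0,-7],0],[[0,0,-10],0],[[0,0,-10],0],[[0,0,-10],0]]' --hand -1

```text
time: 15.42
eef_pos: [0.4458, -0.2744, 0.1329]
ee_rot: [[1.0, -0.001, -0.001], [-0.001, -1.0, 0.001], [-0.001, -0.001, -1.0]]
ft_force: [-0.0, 0.3, -0.6]
grip_width: 0.0873
grasp_force: 0.0
```

Emit:
play_rows --series '[[[4,-4,0],0],[[8,-8,0],0],[[12,-12,0],0],[[15.5,-15.9,0],0],[[16,-16.4,0],0],[[16,-16.4,0],0],[[16,-16.4,3],0],[[16,-16.4,6],0],[[16,-16.4,9],0],[[16,-16.4,10.8],0],[[16,-16.4,10.8],0],[[16,-16.4,10.8],0]]'

```text
time: 16.92
eef_pos: [0.607, -0.1117, 0.0264]
ee_rot: [[1.0, -0.001, 0.001], [-0.001, -1.0, -0.001], [0.001, 0.001, -1.0]]
ft_force: [-0.4, -1.4, -0.3]
grip_width: 0.0869
grasp_force: 0.0
```

Emit:
play_rows --series '[[[0,0,0],0],[[0,0,0],0],[[0,0,0],0],[[0,0,0],0],[[0,0,0],0],[[0,0,0],0],[[0,0,0],0],[[0,0,0],0]]' --hand 1

```text
time: 17.92
eef_pos: [0.6064, -0.1109, 0.0255]
ee_rot: [[1.0, -0.001, -0.0], [-0.001, -1.0, 0.0], [-0.0, -0.0, -1.0]]
ft_force: [-0.5, 0.4, -0.0]
grip_width: 0.034
grasp_force: 30.0
```

Emit:
play_rows --series '[[[0,0,-4],0],[[0,0,-8],0],[[0,0,-12],0],[[-3,-4,-12],0],[[-6,-8.4,-12],0],[[-9,-12.6,-12],0],[[-12,-16.8,-12],0],[[-15,-21,-12],0],[[-17.3,-24.2,-12],0],[[-17.8,-25,-12],0],[[-17.8,-25,-12],0],[[-17.8,-25,-12],0]]'

```text
time: 19.42
eef_pos: [0.4302, 0.1384, 0.1457]
ee_rot: [[1.0, -0.002, 0.002], [-0.002, -1.0, -0.0], [0.002, 0.0, -1.0]]
ft_force: [-0.1, -0.1, -1.0]
grip_width: 0.0345
grasp_force: 30.0
```

Emit:
play_rows --series '[[[0,0,4],0],[[0,0,8],0],[[0,0,10.5],0],[[0,0,11.3],0],[[0,0,11.7],0],[[0,0,11.7],0],[[0,0,11.7],0]]'

```text
time: 20.3
eef_pos: [0.4294, 0.1392, 0.0293]
ee_rot: [[1.0, -0.001, 0.002], [-0.001, -1.0, 0.0], [0.002, -0.0, -1.0]]
ft_force: [-0.6, 1.0, -0.8]
grip_width: 0.0345
grasp_force: 30.0
```

Emit:
play_rows --series '[[[0,0,0],0],[[0,0,0],0],[[0,0,0],0],[[0,0,0],0],[[0,0,0],0],[[0,0,-3],0],[[0,0,-7],0],[[0,0,-10],0],[[0,0,-10],0],[[0,0,-10],0]]' --hand -1

```text
time: 21.55
eef_pos: [0.4281, 0.1391, 0.1281]
ee_rot: [[1.0, -0.001, -0.001], [-0.001, -1.0, -0.0], [-0.001, 0.0, -1.0]]
ft_force: [0.1, -0.5, 0.1]
grip_width: 0.0869
grasp_force: 0.0
```

Emit:
play_rows --series '[[[5,-0.3,0],0],[[10,-0.6,0],0],[[15,-1,0],0],[[18,-1,0],0],[[18.5,-1,0],0],[[18.5,-1,0],0],[[18.5,-1,0],0],[[18.5,-1,0],0]]'

```text
time: 22.55
eef_pos: [0.6125, 0.1491, 0.1285]
ee_rot: [[1.0, -0.001, -0.001], [-0.001, -1.0, -0.0], [-0.001, 0.0, -1.0]]
ft_force: [0.4, 0.2, 0.3]
grip_width: 0.0868
grasp_force: 0.0
```

Emit:
play_rows --series '[[[0.1,0,4],0],[[0.1,0,8],0],[[0.1,0,10.5],0],[[0.1,0,11.4],0],[[0.1,0,11.4],0],[[0.1,0,11.4],0]]'

```text
time: 23.3
eef_pos: [0.6157, 0.1491, 0.0159]
ee_rot: [[1.0, -0.001, 0.002], [-0.001, -1.0, 0.0], [0.002, -0.0, -1.0]]
ft_force: [-0.4, 0.1, 0.0]
grip_width: 0.0866
grasp_force: 0.0
```

Emit:
play_rows --series '[[[0,0,0],0],[[0,0,0],0],[[0,0,0],0],[[0,0,0],0],[[0,0,0],0],[[0,0,0],0],[[0,0,0],0],[[0,0,0],0],[[0,0,0],0]]' --hand 1

```text
time: 24.42
eef_pos: [0.6147, 0.149, 0.0145]
ee_rot: [[1.0, -0.001, -0.0], [-0.001, -1.0, 0.0], [-0.0, -0.0, -1.0]]
ft_force: [0.3, -0.4, -0.4]
grip_width: 0.0241
grasp_force: 30.0
```

Emit:
play_rows --series '[[[0,0,-4],0],[[0,0,-8],0],[[0,0,-12],0],[[-3,2,-12],0],[[-7,4.8,-12],0],[[-11,7.6,-12],0],[[-15,10.4,-12],0],[[-17.8,12.3,-12],0],[[-18.4,12.7,-12],0],[[-18.4,12.7,-12],0],[[-18.4,12.7,-12],0]]'

```text
time: 25.8
eef_pos: [0.4323, 0.0223, 0.1347]
ee_rot: [[1.0, -0.0, 0.002], [-0.0, -1.0, -0.0], [0.002, 0.0, -1.0]]
ft_force: [0.3, 0.5, -0.4]
grip_width: 0.0239
grasp_force: 30.0
```

Emit:
play_rows --series '[[[0,0,4],0],[[0,0,8],0],[[0,0,10.5],0],[[0,0,11.3],0],[[0,0,11.7],0],[[0,0,11.7],0],[[0,0,11.7],0]]'

```text
time: 26.68
eef_pos: [0.4313, 0.0221, 0.0182]
ee_rot: [[1.0, -0.001, 0.002], [-0.001, -1.0, -0.0], [0.002, 0.0, -1.0]]
ft_force: [-0.1, -0.4, 0.7]
grip_width: 0.0245
grasp_force: 30.0
```

Emit:
play_rows --series '[[[0,0,0],0],[[0,0,0],0],[[0,0,0],0],[[0,0,0],0],[[0,0,0],0],[[0,0,-3],0],[[0,0,-7],0],[[0,0,-12],0],[[0,0,-17],0],[[0,0,-20],0],[[0,0,-20],0]]' --hand -1

```text
time: 28.05
eef_pos: [0.432, 0.0219, 0.2196]
ee_rot: [[1.0, -0.001, 0.006], [-0.001, -1.0, -0.001], [0.006, 0.001, -1.0]]
ft_force: [-0.1, -0.3, -0.4]
grip_width: 0.087
grasp_force: 0.0
```

Emit:
play_rows --series '[[[4,5,0],0],[[4,10.5,0],0],[[4,16,0],0],[[4,21,0],0],[[4,26,0],0],[[2,31,0],0],[[0,36,0],0],[[-2,41,0],0],[[-4,46,0],0],[[-6,50,0],0],[[-6,50,0],0]]'

```text
time: 29.42
eef_pos: [0.368, -0.4802, 0.2151]
ee_rot: [[1.0, -0.005, -0.002], [-0.005, -1.0, 0.002], [-0.002, -0.002, -1.0]]
ft_force: [0.4, -0.4, 0.1]
grip_width: 0.0873
grasp_force: 0.0
```

Run:
```python
from h import *
s=state();print(s["time"],s["eef_pos"],s["grip_width"])
I={n:grab_frame(n) for n in C}
TT={"largest":(.609,.0147),"second":(.4465,-.2753),"third":(.4283,.1387),"smallest":(.43,.0218)}
w=lambda i:np.clip((i.min(2)-170)/40,0,1)
for k,(r,h,_) in J.items():
    for n in I:
        p,q=fit(n,I[n],TT[k],r,.003,.003+h,white);print(k,n,((p-TT[k])*1000).round(1),round(q,2))
cv2.imwrite("pics/e_top.png",cv2.resize(I["top"][:,:,::-1][100:280,60:400],None,fx=2.3,fy=2.3));cv2.imwrite("pics/e_side.png",cv2.resize(I["side"][:,:,::-1][100:360,100:400],None,fx=2.3,fy=2.3))
```

```text
29.425 [ 0.36796822 -0.4802122   0.21510478] 0.0873279740980772
largest top [-2.6 -3.8] 0.75
largest side [1.2 3.7] 0.87
second top [-2.1  0.3] 0.69
second side [ 1.3 10.1] 0.78
third top [ 1.  -0.5] 0.63
third side [3.1 5.2] 0.74
smallest top [ 2.3 -0.8] 0.45
smallest side [1.8 2.8] 0.75
```

View pics/e_top.png

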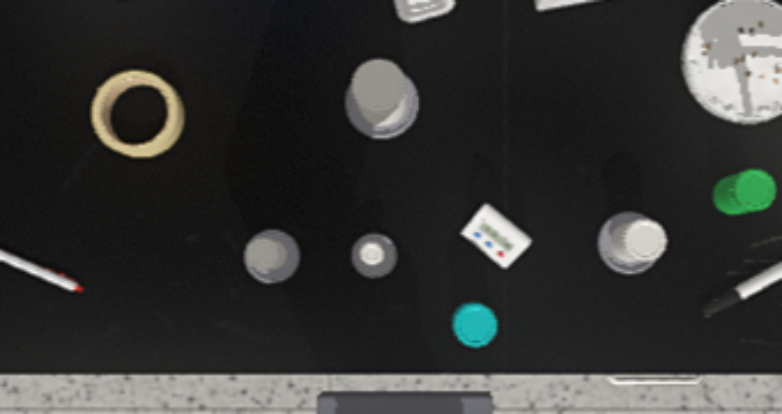

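View pics/e_side.png

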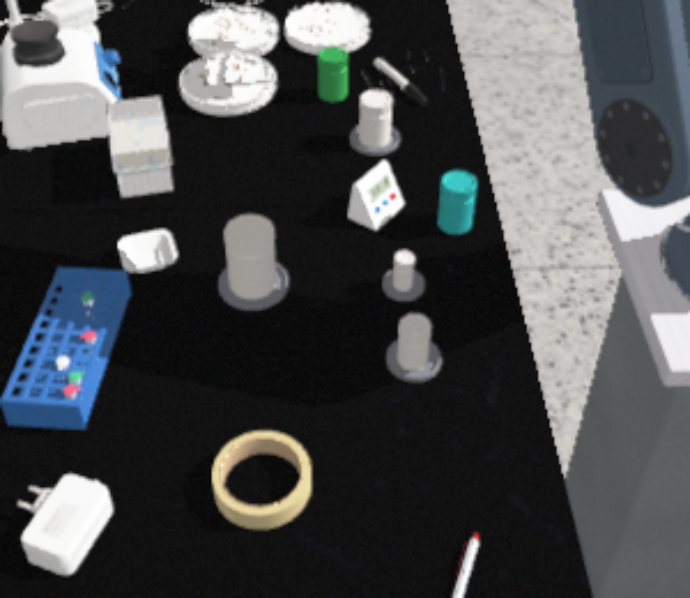

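All four jars stand upright and centred in their trays. In the top crop they are at (380,95), (635,241), (270,255) and (374,254). The timer, tape roll and look-alikes are where they were.

```bash
python3 -c "
from rig import *
print(finish_job())"
```

```text
the job is handed in; nothing more can be done
None
```

The job is handed in at about 30 s: the final pictures show all four jars upright and centred in their matching trays, the tape roll, timer and look-alikes undisturbed, and the gripper open and clear.

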